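# Kickstand down and hold the decanting stand upright

## Task

An amber bottle stands on the base plate of the tilting decanting stand, just where the kickstand has to come down: move it out of the way, standing upright on the free part of the marble slab. Then flip the folded kickstand towards the front, over its top, so that it drops fully down to its stop. Finally take the leaning frame by its top bar, bring it upright and finish the program while still gripping the bar and holding the frame upright, as nothing else keeps it from tipping back; keep the bottle from toppling and leave all the other things where they are.

Things in the scene. Friction and masses are not known exactly. Their poses are not given: they have to be found in the camera images.
- stand: Tilting decanting stand's fixed dark steel base plate, 230 x 230 x 10 mm. Origin on the table under the hub axis; +x to the stand's back, -x its front (roughly towards the robot), +y its left, z up; it reaches 115 mm front and back, 110 mm to +y, 120 mm to -y. Cheeks up to 50 mm high hold the hub at y = +-68 mm; a rest post, 90 mm high, stands behind the frame at x 87 to 113 mm, y 0.
- frame (a joint): Lean of the frame about the hub, rad: 0 upright, positive leaning to the stand's back, 0.40 = on the rest post, where it starts. With the kickstand down the foot meets the plate at about -0.1. The frame: two 12 mm posts at y = +-48 mm, top bar, and a fixed 60 mm wide amber stock bottle ending 50 mm below the bar. 0.6 to 1 kg, freely turning: a few newtons at the bar lift it; let go, it tips back.
- bar (a point): Centre of the frame's top bar: a level round steel bar, 14 mm thick, about 96 mm long, along the stand's y, 200 mm from the hub axis (232 mm above the table when the frame is upright). It moves on an arc about the hub as the frame tilts.
- kickstand (a joint): Swing of the kickstand relative to the frame, rad: 0 = folded up at its stop, 0.09 rad behind the frame's posts; 2.30 = fully down at its other stop, pointing forward and down. A round 11 mm steel leg with an 18 mm thick rubber foot, 109 mm long, 0.08 kg. No spring: pushed to the front past vertical it falls by its weight to the stop, or onto what is in the way. Free room behind and beside it.
- foot (a point): Centre of the rubber foot's round end, 100 mm from the kickstand's hinge; folded at the start it is about 170 mm above the table.
- hub (a point): Middle of the hub, the frame's hinge axis: it runs along the stand's y, 32 mm above the table at the stand's x = 0. It does not move.
- kick_hinge (a point): Middle of the kickstand's hinge: on a stub axle along the stand's y at the frame's right (stand y = -85 mm), 55 mm from the hub axis along the frame; it moves with the frame.
- bottle: The amber glass bottle with a black cap in the kickstand's way, loose on the base plate's front right part; 40 mm in diameter, 85 mm high, straight sides up to about 50 mm, narrow cap above, 0.08 to 0.15 kg. Origin at the centre of its underside, z up.
- slab: Fixed white marble slab on the table, 180 x 160 x 15 mm (x, y, z), to the left or to the right of the stand. Origin at the centre of its underside; two bottles of the same kind stand on its far (+x) half.
- slab_free (a point): Middle of the slab's free near half, on its upper surface (15 mm above the table), 35 mm from the slab's centre towards -x: a good place for the bottle.
- stock1: Bystander: amber bottle like the one to be moved (40 mm wide, 85 mm high), on the slab's far half. Origin at the centre of its underside.
- stock2: Bystander: another such bottle on the slab's far half.
- spool: Bystander: upright spool of twine, 42 mm wide, 70 mm high, on the table. Origin at the centre of its underside.
- jar: Bystander: squat glass jar, 56 mm wide, 60 mm high, on the table. Origin at the centre of its underside.
- beaker: Bystander: open glass beaker, 80 mm wide, 100 mm high, behind the stand. Origin at the centre of its underside.
- sprayer: Bystander: brass sprayer bottle, 72 mm wide, 161 mm high, behind the stand. Origin at the centre of its underside.
- dish: Bystander: dark flat dish, 150 mm wide, 20 mm high, at the back left. Origin at the centre of its underside.
Things that resemble listed ones, but are neither listed nor needed, are in the scene too. Leave any blue or green look-alike of the bottle alone.

How it is judged:
By the outcome, as a careful person would: the job done as asked, in the order asked, and still so for the second after the job is handed in, while the arm keeps its last pose, push and grip.
It also fails if it takes over 66 s, if anything falls off the work surface, if the arm or the gripper's body presses on something with over 40 N, if the wrist force passes 120 N, or if a joint passes its speed limit or range.

## Robot

A 7-joint arm with a two-finger parallel gripper is mounted at the origin on the work surface. World frame = base frame: x ahead of the robot, y to its left, z up, the work surface at z = 0. Lengths are in m, angles in degrees, forces in N, time in s.
With the tool pointing down it reaches from about 0.425 to 0.875 m from the base axis. Payload 4.7 kg.
Tool frame: the origin (TCP) lies midway between the tips of the shut fingers; the grasp point (between the pads) lies 19 mm behind it (env.grip_depth is the distance from the TCP to the grasp point, in m); z points along the fingers, y is the line along which they close (so a half turn about z gives the same grasp; the last joint's range is limited). The gripper opens to 87 mm and grips with 3 to 60 N. Pads are 19 mm wide; open, the fingers measure 117 mm over their backs; the gripper's body (75 mm by 190 mm) begins 51 mm behind the grasp point.
Start: joints at [66.412, 18.392, -4.016, 83.108, 1.295, 78.541, -3.26], TCP at [0.268, -0.592, 0.184] pointing down, gripper open.
Joint ranges: [-163.93, 163.93], [-17.29, 119.83], [-79.2, 71.16], [3.27, 140.29], [-89.18, 269.18], [5.43, 117.66], [-154.24, 154.24]. Speed limits (degrees/s): [147.25, 147.25, 180, 180, 180, 180, 180].

## Interface

Orientations are given as [roll, pitch, yaw] about the fixed x, y, z axes, in that order (R = Rz(yaw) Ry(pitch) Rx(roll)).
In Python, from cell import get_obs, optics, env, nets gives the robot as it stands.
- The arm moves only by the shell command python3 -m creep 'ROWS' [FORCE]. ROWS is JSON, a list of rows, each an object of numbers: "wx", "wy", "wz": the turn, a rotation vector about the tool's x, y, z in degrees; "tx", "ty", "tz": the shift along the tool's x, y, z in mm; "gripper": the opening, from -1 (shut) to 1 (fully open). A call has 1 to 5 rows; each row is the pose to reach, as a shift and turn from the pose commanded when the call began, along the tool's axes at that moment; what a row does not reach only later rows make up. A row lasts 1/12 s, in which the tool goes at most 41.7 mm and 7.16 degrees, less where a joint would pass 70% of its speed; a pose out of reach is approached as far as the arm can. A call with a gripper value outside its range is refused whole. The fingers move at their own pace and stop on an object; FORCE is the grip in N (left out, the last holds). Time passes only in rows, so rows that repeat a pose let the fingers close. It gives the time, the measured TCP pose, the force, the opening and the grip force at its end, in the units of the state.
- get_obs(): the state, without advancing time (a new reading comes with each control period).
- optics.read_camera(name): name is "scene" or "top" or "wrist"; returns (picture, depth): 400x640x3 uint8, red, green, blue; 400x640 float32, m along the optical axis (not along the pixel's ray), 0 where there is no reading.
- optics.camera_info(name): a dict with "fovy" (degrees; the focal length in pixels is half the picture's height over the tangent of half this angle, whatever the lens; pixels are square), "cx", "cy" (the principal point, pixels), "R" (3x3) and "t" (3): a world point X has camera coordinates R X + t; the wrist camera has in their place "tool_from_camera" (4x4, takes a point from camera to tool coordinates, whose origin is the TCP and whose axes are the flange's). Camera axes: x right, y down, z forward; pixel columns grow to the right and rows downward; lengths in m; the calibration is good to about 2 mm. A picture is of the moment at which its call begins: read the wrist's pose just before it. camera_info takes no time and is no camera call.
- env.sign_off(): hands the job in; it is judged then, once.
Trained networks look in the newest picture that a camera, given by its name, has taken for a name from the list of things; names that differ only in an ending like _2 or _b are one class to them, and where a whole thing is asked for, a point or a joint stands for the part that bears it (a point fixed in the world has none). Each returns a list of dicts, best first, with "confidence" (0 to 1); they miss things now and then, are a little off and sometimes report something else, mostly with a low value. They report only what shows in the picture. A call takes as long as a camera call. They do not tell look-alikes from the thing itself.
- nets.look_for(query, camera): "point" ([x, y, z] in m, in world coordinates, good to about 4 mm: the middle of the surface that is visible of it).
- nets.place_of(query, camera): "point" ([x, y, z] in m, in world coordinates, good to about 4 mm: a listed point, or the origin of a listed thing).
The state is a dict: "time_s": time; "qpos": joint angles; "joint_velocities": joint speeds; "effort": joint torques, N m; "tool_pos": TCP position; "tool_rot": TCP orientation; "force": force on the tool from outside, world axes, zero at the start; "wrist_torque": the same for the moment, N m; "grip_width": finger opening in m; "grasp_force": force on a finger pad.
Only numpy, scipy, OpenCV 4.12 (cv2) and the standard library are available. Lean on these libraries where they do the work, as an engineer would, in place of code of your own. Each camera call takes 0.05 s, during which the arm holds its last target. There are 200 camera calls.

## Working session

There is one attempt and no reset: what is moved stays moved. The work goes in short steps, Python scripts to look and compute and a shell command to move; the robot and the scene stay as the last step left them, time stands still between calls to the robot, and variables do not carry over. Pictures are saved under pics/ and viewed, at most 10 in all, crops included, and the job is handed in when it is done.

```bash
ls; mkdir -p pics
cat > h.py <<'E'
import numpy as np, cv2
from scipy.spatial.transform import Rotation as Ro
from cell import get_obs, optics, env, nets
def snap(c,fn):
    p,d=optics.read_camera(c); cv2.imwrite('pics/'+fn,p[:,:,::-1]); return p,d
def pose():
    o=get_obs(); return np.array(o['tool_pos']),Ro.from_euler('xyz',o['tool_rot'],degrees=True).as_matrix()
def goto(p,R=None):
    "shift mm and rotvec deg in tool axes from the measured pose"
    P,A=pose(); R=A if R is None else R
    return (A.T@(np.array(p)-P)*1000).round(1), np.degrees(Ro.from_matrix(A.T@R).as_rotvec()).round(2)
E
python3 - <<'E'
from h import *
print(get_obs())
a=snap('scene','s1.png');
for q in ['bottle','stand','bar','foot','hub','kick_hinge','slab_free','slab','stock1','spool','jar','beaker','sprayer','dish']:
    print(q,[(np.round(r['point'],3).tolist(),round(r['confidence'],2)) for r in nets.place_of(q,'scene')][:4])
b=snap('top','t1.png')
for q in ['bottle','stand','bar','foot','hub','kick_hinge','slab_free','slab','spool','jar']:
    print(q,[(np.round(r['point'],3).tolist(),round(r['confidence'],2)) for r in nets.place_of(q,'top')][:4])
E
```

```text
pics
{'time_s': 0.0, 'qpos': array([66.41165887, 18.43983923, -4.01531315, 83.17567359,  1.29345656,
       78.54156703, -3.25938802]), 'joint_velocities': array([ 0.04372014, -0.00072373, -0.04863116, -0.10966597,  0.09334238,
       -0.01660287,  0.11714513]), 'effort': array([ 1.40073048e-04, -4.91288352e+01, -4.03785277e-01, -3.12525558e+01,
       -6.38705771e-02,  4.37966001e-02,  1.70072376e-04]), 'tool_pos': array([ 0.26817061, -0.5913971 ,  0.18304597]), 'tool_rot': array([-1.79888079e+02,  4.39523142e-03,  2.43982089e+01]), 'force': array([-0.56238911,  0.26663536, -0.40720877]), 'wrist_torque': array([-0.0141195 , -0.00213175, -0.00618971]), 'grasp_force': 0.0, 'grip_width': 0.08707150595966903}
bottle [([0.512, -0.123, 0.001], 0.72), ([0.406, 0.09, -0.002], 0.72), ([0.416, -0.045, 0.001], 0.71), ([0.516, -0.012, 0.007], 0.62)]
stand [([0.586, 0.071, -0.0], 0.79), ([0.342, -0.184, -0.0], 0.16)]
bar [([0.66, 0.068, 0.218], 0.91)]
foot [([0.655, -0.018, 0.174], 0.58)]
hub [([0.586, 0.07, 0.035], 0.94), ([0.343, -0.184, 0.002], 0.3)]
kick_hinge [([0.605, -0.014, 0.082], 0.61)
[... 243 characters left out ...]
01], 0.75), ([0.791, 0.12, 0.003], 0.66)]
beaker [([0.792, -0.1, 0.004], 0.67), ([0.608, -0.016, 0.083], 0.23)]
sprayer [([0.586, 0.071, 0.033], 0.65), ([0.788, 0.119, -0.001], 0.59)]
dish [([0.713, 0.304, 0.001], 0.67)]
bottle [([0.402, 0.092, 0.002], 0.74), ([0.517, -0.126, -0.001], 0.53), ([0.41, -0.045, 0.002], 0.52), ([0.514, -0.008, 0.007], 0.44)]
stand [([0.584, 0.07, -0.001], 0.63)]
bar [([0.661, 0.068, 0.218], 0.73)]
foot [([0.649, -0.013, 0.167], 0.6)]
hub [([0.58, 0.073, 0.028], 0.65)]
kick_hinge [([0.604, -0.019, 0.082], 0.95), ([0.478, 0.349, -0.003], 0.38)]
slab_free [([0.442, 0.347, 0.012], 0.92)]
slab []
spool [([0.341, -0.187, 0.002], 0.55)]
jar [([0.338, 0.178, 0.0], 0.59)]
```

View pics/s1.png

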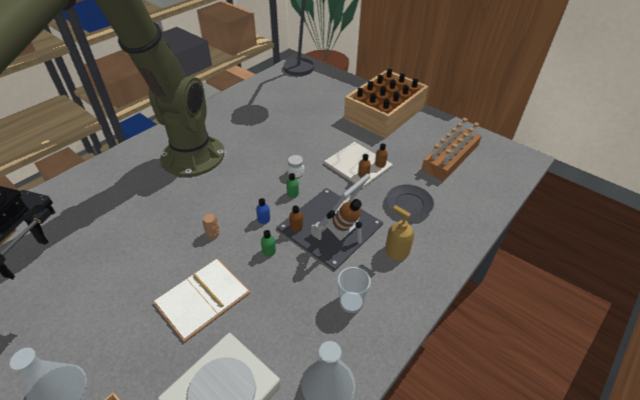

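View pics/t1.png

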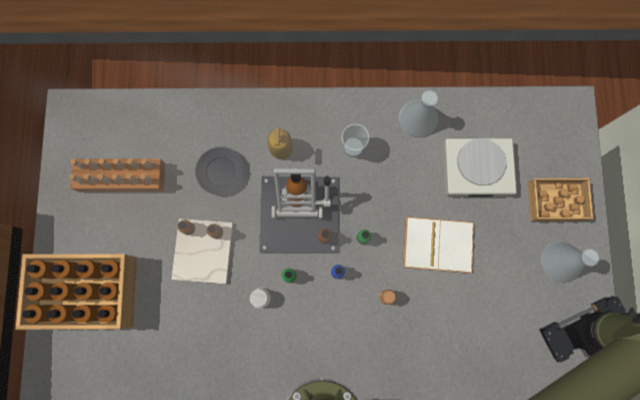

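The scene shows the amber bottle at about (296,218), on the plate. The look-alikes are green at (268,243), green at (292,185) and blue at (263,211). In the top view the bottle is at (323,236) and the slab's free half at (203,262). The network points agree: bottle (0.516, -0.010), plate height 10 mm.

```bash
python3 -m creep '[{"tx":40,"ty":-36,"gripper":1},{"tx":77,"ty":-71,"gripper":1},{"tx":116,"ty":-107,"gripper":1},{"tx":116,"ty":-107,"gripper":1}]'
python3 -m creep '[{"tx":30,"ty":-27,"gripper":1},{"tx":60,"ty":-54,"gripper":1},{"tx":90,"ty":-81,"gripper":1},{"tx":116,"ty":-107,"gripper":1}]'
```

```text
validation failed for argument at $[0]...
validation failed for argument at $[0]...
```

```bash
python3 -m creep '[{"wx":0,"wy":0,"wz":0,"tx":30,"ty":-27,"tz":0,"gripper":1},{"wx":0,"wy":0,"wz":0,"tx":60,"ty":-54,"tz":0,"gripper":1},{"wx":0,"wy":0,"wz":0,"tx":90,"ty":-81,"tz":0,"gripper":1},{"wx":0,"wy":0,"wz":0,"tx":116,"ty":-107,"tz":0,"gripper":1}]'
```

```text
time_s: 1.63
tool_pos: [0.3311, -0.4444, 0.1841]
tool_rot: [180.0, -0.0, 24.4]
force: [0.9, 0.6, 0.1]
grip_width: 0.0871
grasp_force: 0.0
```

```bash
for i in 1; do python3 -m creep '[{"wx":0,"wy":0,"wz":0,"tx":39,"ty":-36,"tz":0,"gripper":1},{"wx":0,"wy":0,"wz":0,"tx":77,"ty":-71,"tz":0,"gripper":1},{"wx":0,"wy":0,"wz":0,"tx":116,"ty":-107,"tz":0,"gripper":1},{"wx":0,"wy":0,"wz":0,"tx":144,"ty":-133,"tz":0,"gripper":1},{"wx":0,"wy":0,"wz":0,"tx":174,"ty":-160,"tz":0,"gripper":1}]'
python3 -m creep '[{"wx":0,"wy":0,"wz":0,"tx":39,"ty":-36,"tz":0,"gripper":1},{"wx":0,"wy":0,"wz":0,"tx":77,"ty":-71,"tz":0,"gripper":1},{"wx":0,"wy":0,"wz":0,"tx":116,"ty":-107,"tz":0,"gripper":1},{"wx":0,"wy":0,"wz":0,"tx":144,"ty":-133,"tz":0,"gripper":1},{"wx":0,"wy":0,"wz":0,"tx":174,"ty":-160,"tz":0,"gripper":1}]'; done
python3 -m creep '[{"wx":0,"wy":0,"wz":6,"tx":0,"ty":0,"tz":0,"gripper":1},{"wx":0,"wy":0,"wz":12,"tx":0,"ty":0,"tz":0,"gripper":1},{"wx":0,"wy":0,"wz":18,"tx":0,"ty":0,"tz":0,"gripper":1},{"wx":0,"wy":0,"wz":24.4,"tx":0,"ty":0,"tz":0,"gripper":1},{"wx":0,"wy":0,"wz":24.4,"tx":0,"ty":0,"tz":0,"gripper":1}]'
python3 - <<'E'
from h import *
print(get_obs()['qpos'])
snap('wrist','w1.png')
for q in ['bottle','kick_hinge','foot','hub']:
  for f in (nets.place_of,nets.look_for):
    print(q,f.__name__,[(np.round(r['point'],3).tolist(),round(r['confidence'],2)) for r in f(q,'wrist')][:4])
E
```

```text
time_s: 2.05
tool_pos: [0.4116, -0.2529, 0.1845]
tool_rot: [179.9, -0.0, 24.4]
force: [1.2, -1.1, 0.4]
grip_width: 0.0868
grasp_force: 0.0
time_s: 2.47
tool_pos: [0.493, -0.0611, 0.1846]
tool_rot: [179.9, -0.0, 24.4]
force: [1.1, -0.9, -0.2]
grip_width: 0.0872
grasp_force: 0.0
time_s: 2.88
tool_pos: [0.4926, -0.0629, 0.1843]
tool_rot: [180.0, -0.0, -0.1]
force: [-1.1, -0.0, 0.3]
grip_width: 0.0873
grasp_force: 0.0
[ 35.83226225   0.92823898 -31.701051   103.40201074   0.52081048
  75.79236027 -86.14115519]
bottle call [([0.416, -0.05, 0.002], 0.93), ([0.402, 0.094, -0.003], 0.81), ([0.516, -0.009, 0.01], 0.69), ([0.509, -0.124, -0.001], 0.63)]
bottle call [([0.424, 0.089, 0.036], 0.97), ([0.516, -0.121, 0.058], 0.92), ([0.522, -0.011, 0.071], 0.88), ([0.425, -0.051, 0.05], 0.64)]
kick_hinge call [([0.6, -0.014, 0.083], 0.78), ([0.585, 0.068, 0.001], 0.73)]
kick_hinge call [([0.613, 0.062, 0.112], 0.84), ([0.622, -0.017, 0.123], 0.51)]
foot call [([0.442, 0.351, 0.017], 0.26)]
foot call [([0.621, -0.013, 0.124], 0.59)]
hub call [([0.584, 0.07, 0.036], 0.97)]
hub call [([0.603, 0.053, 0.015], 0.63), ([0.522, -0.009, 0.069], 0.44)]
```

View pics/w1.png

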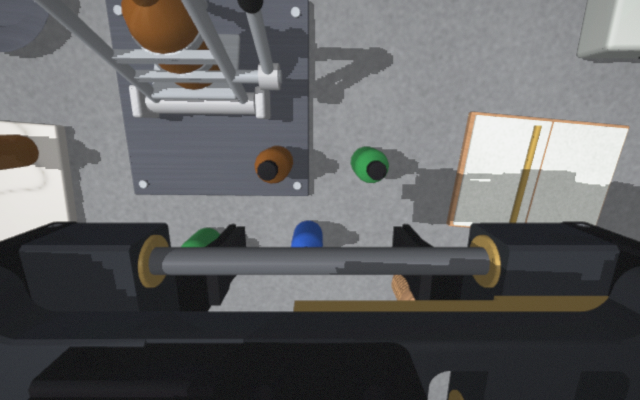

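The wrist view shows the amber bottle at (272,163) on the plate's front right corner, with clear room around it. That agrees with (0.516, -0.009).

```bash
python3 -m creep '[{"wx":0,"wy":0,"wz":0,"tx":12,"ty":-27,"tz":0,"gripper":1},{"wx":0,"wy":0,"wz":0,"tx":23.5,"ty":-54,"tz":0,"gripper":1},{"wx":0,"wy":0,"wz":0,"tx":23.5,"ty":-54,"tz":25,"gripper":1},{"wx":0,"wy":0,"wz":0,"tx":23.5,"ty":-54,"tz":50,"gripper":1},{"wx":0,"wy":0,"wz":0,"tx":23.5,"ty":-54,"tz":75,"gripper":1}]'
python3 -m creep '[{"wx":0,"wy":0,"wz":0,"tx":0,"ty":0,"tz":20,"gripper":1},{"wx":0,"wy":0,"wz":0,"tx":0,"ty":0,"tz":40,"gripper":1},{"wx":0,"wy":0,"wz":0,"tx":0,"ty":0,"tz":60,"gripper":1},{"wx":0,"wy":0,"wz":0,"tx":0,"ty":0,"tz":78,"gripper":1},{"wx":0,"wy":0,"wz":0,"tx":0,"ty":0,"tz":78,"gripper":1}]'
python3 -m creep '[{"wx":0,"wy":0,"wz":0,"tx":0,"ty":0,"tz":0,"gripper":-1},{"wx":0,"wy":0,"wz":0,"tx":0,"ty":0,"tz":0,"gripper":-1},{"wx":0,"wy":0,"wz":0,"tx":0,"ty":0,"tz":0,"gripper":-1},{"wx":0,"wy":0,"wz":0,"tx":0,"ty":0,"tz":0,"gripper":-1},{"wx":0,"wy":0,"wz":0,"tx":0,"ty":0,"tz":0,"gripper":-1}]' 12
python3 -m creep '[{"wx":0,"wy":0,"wz":0,"tx":0,"ty":0,"tz":0,"gripper":-1},{"wx":0,"wy":0,"wz":0,"tx":0,"ty":0,"tz":0,"gripper":-1}]' 12
```

```text
time_s: 3.75
tool_pos: [0.5165, -0.0084, 0.1086]
tool_rot: [180.0, -0.1, 0.1]
force: [0.2, -0.2, -0.6]
grip_width: 0.0871
grasp_force: 0.0
time_s: 4.17
tool_pos: [0.5128, -0.009, 0.0276]
tool_rot: [-179.9, 0.4, 0.0]
force: [-0.8, -0.5, -0.4]
grip_width: 0.0868
grasp_force: 0.0
time_s: 4.58
tool_pos: [0.5168, -0.0091, 0.0322]
tool_rot: [180.0, -0.1, -0.0]
force: [-0.2, 0.1, -0.1]
grip_width: 0.0617
grasp_force: 0.0
time_s: 4.75
tool_pos: [0.5162, -0.0091, 0.0315]
tool_rot: [180.0, -0.0, -0.0]
force: [1.4, -0.3, 0.6]
grip_width: 0.0485
grasp_force: 0.0
```

```bash
python3 -m creep '[{"wx":0,"wy":0,"wz":0,"tx":0,"ty":0,"tz":0,"gripper":-1},{"wx":0,"wy":0,"wz":0,"tx":0,"ty":0,"tz":0,"gripper":-1},{"wx":0,"wy":0,"wz":0,"tx":0,"ty":0,"tz":0,"gripper":-1},{"wx":0,"wy":0,"wz":0,"tx":0,"ty":0,"tz":0,"gripper":-1},{"wx":0,"wy":0,"wz":0,"tx":0,"ty":0,"tz":0,"gripper":-1}]' 12
```

```text
time_s: 5.17
tool_pos: [0.5162, -0.0094, 0.0313]
tool_rot: [180.0, -0.0, -0.0]
force: [-0.5, -0.8, 2.0]
grip_width: 0.0264
grasp_force: 10.0
```

Run:
```python
from h import *
print(get_obs())
p,d=snap('wrist','w2.png')
for f in (nets.place_of,): print([(np.round(r['point'],3).tolist(),round(r['confidence'],2)) for r in f('bottle','wrist')][:4])
snap('scene','s2.png')
print([(np.round(r['point'],3).tolist(),round(r['confidence'],2)) for r in nets.place_of('bottle','scene')][:6])
q=cv2.imread('pics/s2.png')[150:290,200:400]; w=cv2.imread('pics/w2.png')
cv2.imwrite('pics/c2.png',np.vstack([cv2.resize(q,(640,448))[60:360],w[100:400]]))
```

```text
{'time_s': 5.1667, 'qpos': array([ 29.72903123,  12.69965241, -34.6844927 , 111.01769658,
         8.44921295,  58.74455821, -98.71658421]), 'joint_velocities': array([-0.0820871 , -0.01342941, -0.02313775,  0.02835483,  0.00604689,
        0.00697073,  0.03977212]), 'effort': array([-4.68551153e-01, -3.35973215e+01, -3.95874470e+00, -2.64092249e+01,
       -2.98406761e-01, -1.71062951e-01, -1.96502328e-04]), 'tool_pos': array([ 0.51621289, -0.00935887,  0.03133328]), 'tool_rot': array([ 1.79972189e+02, -1.95210721e-02, -1.71654633e-02]), 'force': array([-0.50349974, -0.79616926,  2.01552239]), 'wrist_torque': array([-0.1930665 ,  0.08105021, -0.00710553]), 'grasp_force': 10.033134436234832, 'grip_width': 0.02641760499772885}
[([0.512, -0.123, -0.001], 0.92), ([0.515, -0.007, 0.008], 0.79)]
[([0.514, -0.012, 0.008], 0.77), ([0.512, -0.121, 0.002], 0.66), ([0.418, -0.045, 0.001], 0.47)]
```

View pics/c2.png

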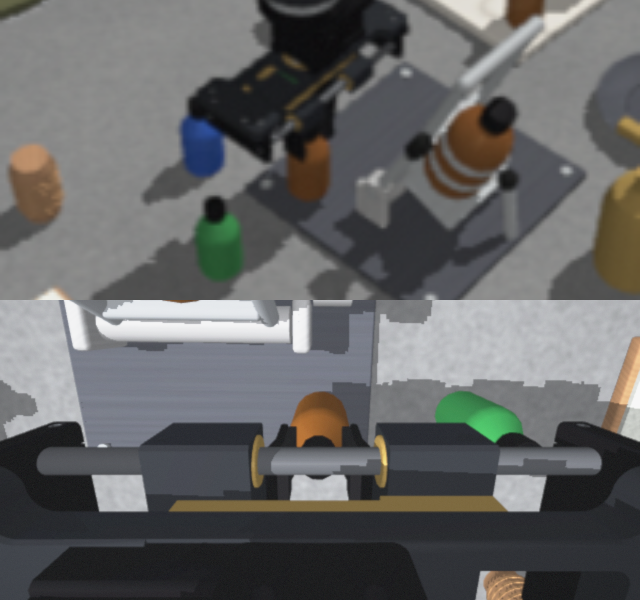

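```bash
cat >> h.py <<'E'
def cloud(c):
    P,A=pose(); p,d=optics.read_camera(c); i=optics.camera_info(c); f=200/np.tan(np.radians(i['fovy'])/2)
    v,u=np.mgrid[:400,:640]; X=np.stack([(u-i['cx'])/f*d,(v-i['cy'])/f*d,d],-1)
    if c=='wrist':
        T=np.array(i['tool_from_camera']); X=(X@T[:3,:3].T+T[:3,3])@A.T+P
    else: X=(X-np.array(i['t']))@np.array(i['R'])
    X[d==0]=np.nan
    return p,X
E
python3 - <<'E'
from h import *
for c in ('wrist','scene'):
    p,X=cloud(c); q=p.astype(int)
    m=(q[...,0]>1.6*q[...,1])&(q[...,0]>50)&(abs(X[...,0]-.516)<.05)&(abs(X[...,1]+.01)<.05)
    Y=X[m]; print(c,len(Y))
    for z in np.arange(0.01,.1,.01):
        s=Y[(Y[:,2]>=z)&(Y[:,2]<z+.01)]
        if len(s): print(round(z,2),len(s),s.min(0).round(4),s.max(0).round(4))
E
```

```text
wrist 9
0.07 9 [ 0.5174 -0.0059  0.0701] [0.5292 0.0029 0.0754]
scene 28
0.02 8 [ 0.5229 -0.0288  0.0214] [ 0.5328 -0.0135  0.027 ]
0.03 9 [ 0.5136 -0.0313  0.03  ] [ 0.5338 -0.0146  0.0398]
0.04 8 [ 0.5217 -0.027   0.0422] [ 0.5334 -0.0093  0.0491]
0.06 2 [ 0.5258 -0.0061  0.0659] [ 0.531  -0.0046  0.0694]
0.07 1 [ 0.5243 -0.0029  0.0713] [ 0.5243 -0.0029  0.0713]
```

```bash
python3 -m creep '[{"wx":0,"wy":0,"wz":0,"tx":0,"ty":0,"tz":0,"gripper":-1},{"wx":0,"wy":0,"wz":0,"tx":0,"ty":0,"tz":0,"gripper":-1},{"wx":0,"wy":0,"wz":0,"tx":0,"ty":0,"tz":-5,"gripper":-1},{"wx":0,"wy":0,"wz":0,"tx":0,"ty":0,"tz":-10,"gripper":-1},{"wx":0,"wy":0,"wz":0,"tx":0,"ty":0,"tz":-10,"gripper":-1}]'
python3 - <<'E'
from h import *
print(env.grip_depth)
for c in ('scene',):
    p,X=cloud(c); q=p.astype(int)
    m=(q[...,0]>1.6*q[...,1])&(q[...,0]>50)&(abs(X[...,0]-.516)<.05)&(abs(X[...,1]+.01)<.05)
    Y=X[m]; print(c,len(Y))
    for z in np.arange(0.01,.1,.01):
        s=Y[(Y[:,2]>=z)&(Y[:,2]<z+.01)]
        if len(s): print(round(z,2),len(s),s.min(0).round(4),s.max(0).round(4))
print([(np.round(r['point'],3).tolist(),round(r['confidence'],2)) for r in nets.place_of('bottle','scene')][:6])
cv2.imwrite('pics/c3.png',cv2.resize(p[180:250,240:340,::-1],(800,560),interpolation=cv2.INTER_CUBIC))
E
```

```text
time_s: 5.88
tool_pos: [0.5164, -0.0085, 0.0419]
tool_rot: [-180.0, -0.1, 0.0]
force: [-0.7, -0.5, -0.6]
grip_width: 0.0198
grasp_force: 15.0
0.0187
scene 21
0.02 1 [ 0.5296 -0.0231  0.0271] [ 0.5296 -0.0231  0.0271]
0.03 8 [ 0.5152 -0.0309  0.0303] [ 0.5319 -0.0181  0.0386]
0.04 4 [ 0.5254 -0.0236  0.0409] [ 0.5344 -0.0105  0.0462]
0.05 1 [ 0.5329 -0.0085  0.0564] [ 0.5329 -0.0085  0.0564]
0.06 1 [ 0.5299 -0.0048  0.0683] [ 0.5299 -0.0048  0.0683]
0.07 5 [ 0.5192 -0.0115  0.071 ] [ 0.5323 -0.0008  0.0791]
0.08 1 [ 0.5232 -0.0095  0.0884] [ 0.5232 -0.0095  0.0884]
[([0.512, -0.125, -0.005], 0.72), ([0.517, -0.007, 0.016], 0.7), ([0.418, -0.047, -0.001], 0.62), ([0.791, 0.118, 0.001], 0.62)]
```

View pics/c3.png

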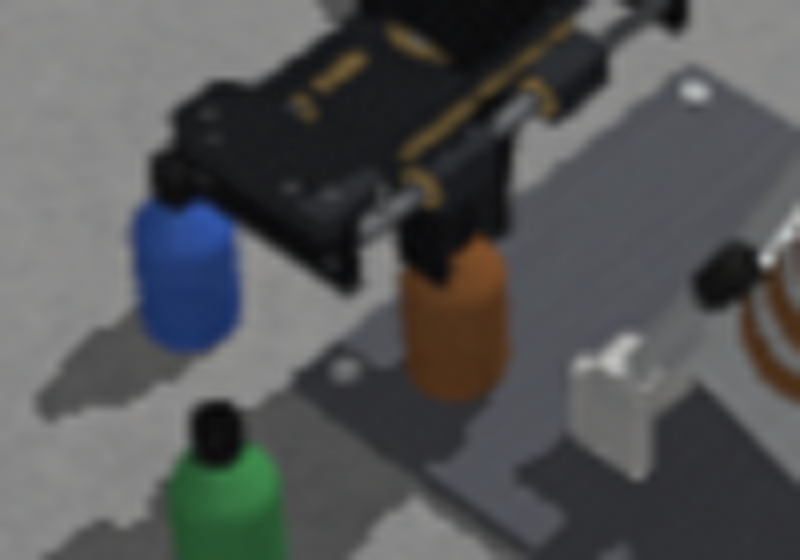

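Run:
```python
from h import *
p,X=cloud('scene')
for v in range(208,232,2): print(v,[(X[v,u].round(3).tolist(),p[v,u].tolist()) for u in (292,294,298)])
i=optics.camera_info('scene'); print(-np.array(i['R']).T@np.array(i['t']))
for n in ('scene','wrist'): print(n,optics.camera_info(n))
```

```text
208 [([0.523, -0.033, 0.115], [13, 13, 15]), ([0.524, -0.026, 0.111], [15, 14, 16]), ([0.522, -0.008, 0.095], [14, 13, 15])]
210 [([0.521, -0.031, 0.104], [15, 15, 16]), ([0.527, -0.029, 0.107], [14, 14, 14]), ([0.522, -0.008, 0.086], [61, 39, 23])]
212 [([0.52, -0.031, 0.095], [12, 12, 13]), ([0.525, -0.028, 0.096], [14, 14, 15]), ([0.525, -0.011, 0.082], [118, 75, 40])]
214 [([0.518, -0.029, 0.084], [46, 31, 19]), ([0.528, -0.031, 0.092], [17, 15, 16]), ([0.526, -0.013, 0.076], [111, 70, 37])]
216 [([0.515, -0.027, 0.072], [83, 53, 28]), ([0.525, -0.029, 0.081], [83, 53, 30]), ([0.53, -0.017, 0.074], [106, 67, 36])]
218 [([0.516, -0.029, 0.065], [78, 51, 28]), ([0.522, -0.026, 0.068], [83, 53, 29]), ([0.53, -0.018, 0.067], [85, 55, 29])]
220 [([0.516, -0.028, 0.056], [75, 48, 25]), ([0.522, -0.026, 0.059], [79, 50, 28]), ([0.531, -0.019, 0.06], [78, 50, 28])]
222 [([0.517, -0.03, 0.05], [75, 48, 26]), ([0.522, -0.027, 0.051], [77, 50, 28]), ([0.533, -0.021, 0.054], [78, 50, 27])]
224 [([0.516, -0.029, 0.04], [73, 46, 25]), ([0.523, -0.028, 0.044], [76, 49, 27]), ([0.53, -0.019, 0.0
[... 469 characters left out ...]
x': 317.9168411936214, 'cy': 193.33108743451095, 'R': array([[ 0.7566714 ,  0.65375877,  0.00691837],
       [ 0.46112532, -0.52615292, -0.7145114 ],
       [-0.46347797,  0.54384058, -0.69958959]]), 't': array([-0.44701869, -0.13560212,  1.52043745])}
wrist {'fovy': 68.69017372275422, 'cx': 318.77521390715555, 'cy': 198.73850566880563, 'tool_from_camera': array([[-4.85772522e-04, -9.68096496e-01, -2.50577210e-01,
         6.84301965e-02],
       [ 9.99999679e-01, -3.10539520e-04, -7.38854682e-04,
        -4.73914332e-04],
       [ 6.37468502e-04, -2.50577488e-01,  9.68096336e-01,
        -2.00963285e-01],
       [ 0.00000000e+00,  0.00000000e+00,  0.00000000e+00,
         1.00000000e+00]])}
```

Run:
```python
from h import *
P,A=pose(); p,X=cloud('wrist'); Y=(X-P)@A*1000
m=(p.max(-1)<45)
for v in range(200,310,6):
    print(v,[(u,Y[v,u].round(0).tolist()) for u in (284,290,296,342,348,354) if m[v,u]])
cv2.imwrite('pics/w3.png',cv2.resize(p[190:310,220:420,::-1],(800,480),interpolation=cv2.INTER_CUBIC))
```

```text
200 []
206 []
212 []
218 []
224 []
230 [(290, [12.0, -16.0, -50.0]), (296, [10.0, -13.0, -46.0]), (342, [10.0, 12.0, -46.0]), (348, [12.0, 15.0, -50.0])]
236 [(290, [11.0, -16.0, -58.0]), (296, [10.0, -13.0, -56.0]), (342, [10.0, 12.0, -54.0]), (348, [12.0, 15.0, -59.0])]
242 [(284, [12.0, -18.0, -67.0]), (290, [11.0, -15.0, -64.0]), (296, [10.0, -12.0, -63.0]), (342, [10.0, 11.0, -62.0]), (348, [10.0, 14.0, -62.0]), (354, [nan, nan, nan])]
248 []
254 []
260 []
266 []
272 []
278 [(284, [5.0, -15.0, -89.0]), (354, [7.0, 14.0, -94.0])]
284 [(284, [2.0, -15.0, -89.0]), (354, [4.0, 14.0, -93.0])]
290 [(284, [-0.0, -15.0, -91.0]), (354, [2.0, 14.0, -94.0])]
296 [(284, [-2.0, -15.0, -92.0]), (354, [-0.0, 14.0, -95.0])]
302 []
308 []
```

View pics/w3.png

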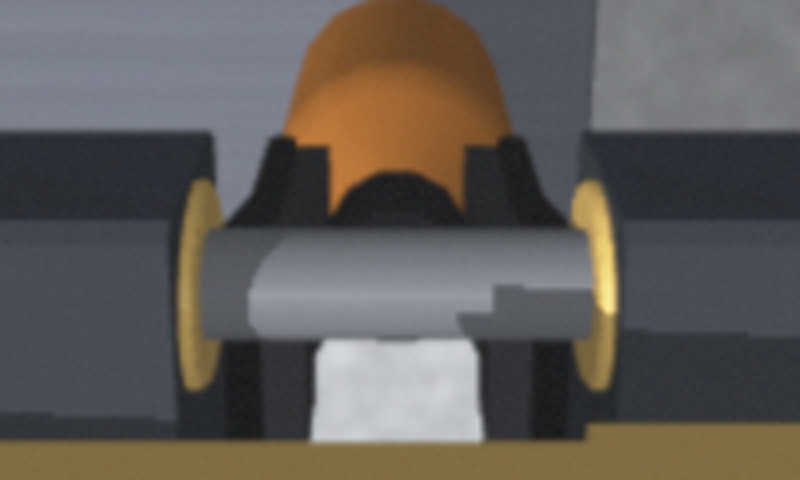

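The pads are on the cap. The wrist depth puts the real fingertips about 42 mm behind the reported TCP: the crop's finger ends at v≈224 are at tool z ≈ -45. The scene depth agrees, with tips at z≈0.088 while the TCP reads 0.042. I'll set the bottle down, open, and regrip 40 mm lower on the body.

```bash
python3 -m creep '[{"wx":0,"wy":0,"wz":0,"tx":0,"ty":0,"tz":5,"gripper":-1},{"wx":0,"wy":0,"wz":0,"tx":0,"ty":0,"tz":9.5,"gripper":-1},{"wx":0,"wy":0,"wz":0,"tx":0,"ty":0,"tz":9.5,"gripper":-1},{"wx":0,"wy":0,"wz":0,"tx":0,"ty":0,"tz":9.5,"gripper":1},{"wx":0,"wy":0,"wz":0,"tx":0,"ty":0,"tz":9.5,"gripper":1}]'
python3 -m creep '[{"wx":0,"wy":0,"wz":0,"tx":0,"ty":0,"tz":0,"gripper":1},{"wx":0,"wy":0,"wz":0,"tx":0,"ty":0,"tz":0,"gripper":1},{"wx":0,"wy":0,"wz":0,"tx":0,"ty":0,"tz":0,"gripper":1},{"wx":0,"wy":0,"wz":0,"tx":0,"ty":0,"tz":0,"gripper":1},{"wx":0,"wy":0,"wz":0,"tx":0,"ty":0,"tz":0,"gripper":1}]'
python3 -m creep '[{"wx":0,"wy":0,"wz":0,"tx":0,"ty":0,"tz":0,"gripper":1},{"wx":0,"wy":0,"wz":0,"tx":0,"ty":0,"tz":0,"gripper":1},{"wx":0,"wy":0,"wz":0,"tx":0,"ty":0,"tz":0,"gripper":1},{"wx":0,"wy":0,"wz":0,"tx":0,"ty":0,"tz":0,"gripper":1},{"wx":0,"wy":0,"wz":0,"tx":0,"ty":0,"tz":0,"gripper":1}]'
python3 - <<'E'
from h import *
optics.read_camera('wrist')
print([(np.round(r['point'],3).tolist(),round(r['confidence'],2)) for r in nets.place_of('bottle','wrist')][:6])
optics.read_camera('scene')
print([(np.round(r['point'],3).tolist(),round(r['confidence'],2)) for r in nets.place_of('bottle','scene')][:6])
P,A=pose(); p,X=cloud('wrist'); Y=(X-P)@A*1000
m=(p.max(-1)<45)
for lo,hi in ((-60,-35),(35,60)):
    s=Y[m&(Y[...,1]>lo)&(Y[...,1]<hi)&(abs(Y[...,0])<15)]; print(len(s),np.sort(s[:,2])[-10:].round(0))
E
```

```text
time_s: 6.5
tool_pos: [0.5176, -0.009, 0.033]
tool_rot: [180.0, -0.2, -0.0]
force: [0.8, 0.1, -0.9]
grip_width: 0.0266
grasp_force: 0.0
time_s: 6.92
tool_pos: [0.5156, -0.009, 0.0312]
tool_rot: [-180.0, 0.0, -0.0]
force: [0.8, 0.2, 0.1]
grip_width: 0.0584
grasp_force: 0.0
time_s: 7.33
tool_pos: [0.516, -0.009, 0.0316]
tool_rot: [180.0, -0.0, -0.0]
force: [0.2, 0.1, 0.3]
grip_width: 0.0853
grasp_force: 0.0
[([0.517, -0.007, 0.008], 0.81), ([0.508, -0.124, -0.0], 0.77)]
[([0.417, -0.048, -0.003], 0.7), ([0.517, -0.008, 0.009], 0.58), ([0.402, 0.091, 0.001], 0.58), ([0.513, -0.123, -0.0], 0.53)]
2016 [-42. -42. -42. -42. -42. -42. -42. -41. -41. -41.]
2026 [-42. -42. -42. -42. -42. -42. -42. -41. -41. -41.]
```

```bash
python3 -m creep '[{"wx":0,"wy":0,"wz":0,"tx":0,"ty":-1,"tz":13,"gripper":1},{"wx":0,"wy":0,"wz":0,"tx":0,"ty":-1,"tz":26,"gripper":1},{"wx":0,"wy":0,"wz":0,"tx":0,"ty":-1,"tz":38,"gripper":1},{"wx":0,"wy":0,"wz":0,"tx":0,"ty":-1,"tz":38,"gripper":-1},{"wx":0,"wy":0,"wz":0,"tx":0,"ty":-1,"tz":38,"gripper":-1}]' 12
python3 -m creep '[{"wx":0,"wy":0,"wz":0,"tx":0,"ty":0,"tz":0,"gripper":-1},{"wx":0,"wy":0,"wz":0,"tx":0,"ty":0,"tz":0,"gripper":-1},{"wx":0,"wy":0,"wz":0,"tx":0,"ty":0,"tz":0,"gripper":-1},{"wx":0,"wy":0,"wz":0,"tx":0,"ty":0,"tz":0,"gripper":-1},{"wx":0,"wy":0,"wz":0,"tx":0,"ty":0,"tz":0,"gripper":-1}]' 12
python3 -m creep '[{"wx":0,"wy":0,"wz":0,"tx":0,"ty":0,"tz":0,"gripper":-1},{"wx":0,"wy":0,"wz":0,"tx":0,"ty":0,"tz":0,"gripper":-1},{"wx":0,"wy":0,"wz":0,"tx":0,"ty":0,"tz":0,"gripper":-1},{"wx":0,"wy":0,"wz":0,"tx":0,"ty":0,"tz":0,"gripper":-1},{"wx":0,"wy":0,"wz":0,"tx":0,"ty":0,"tz":0,"gripper":-1}]' 12
```

```text
time_s: 8.0
tool_pos: [0.5153, -0.0079, -0.007]
tool_rot: [-180.0, 0.1, 0.0]
force: [0.1, 0.4, 0.6]
grip_width: 0.0803
grasp_force: 0.0
time_s: 8.42
tool_pos: [0.5163, -0.0081, -0.006]
tool_rot: [180.0, -0.0, -0.0]
force: [-0.1, -1.0, 0.6]
grip_width: 0.0483
grasp_force: 0.0
time_s: 8.83
tool_pos: [0.5162, -0.0082, -0.0062]
tool_rot: [180.0, -0.0, -0.0]
force: [0.2, -0.6, 2.0]
grip_width: 0.0394
grasp_force: 12.0
```

```bash
python3 -m creep '[{"wx":0,"wy":0,"wz":0,"tx":0,"ty":0,"tz":-18,"gripper":-1},{"wx":0,"wy":0,"wz":0,"tx":0,"ty":0,"tz":-40,"gripper":-1},{"wx":0,"wy":0,"wz":0,"tx":0,"ty":0,"tz":-65,"gripper":-1},{"wx":0,"wy":0,"wz":0,"tx":-5,"ty":-24,"tz":-90,"gripper":-1},{"wx":0,"wy":0,"wz":0,"tx":-12,"ty":-56,"tz":-90,"gripper":-1}]'
python3 -m creep '[{"wx":0,"wy":0,"wz":0,"tx":-7,"ty":-34,"tz":0,"gripper":-1},{"wx":0,"wy":0,"wz":0,"tx":-14,"ty":-68,"tz":0,"gripper":-1},{"wx":0,"wy":0,"wz":0,"tx":-21,"ty":-102,"tz":0,"gripper":-1},{"wx":0,"wy":0,"wz":0,"tx":-28,"ty":-136,"tz":0,"gripper":-1},{"wx":0,"wy":0,"wz":0,"tx":-36,"ty":-170,"tz":0,"gripper":-1}]'
python3 -m creep '[{"wx":0,"wy":0,"wz":0,"tx":-7,"ty":-34,"tz":0,"gripper":-1},{"wx":0,"wy":0,"wz":0,"tx":-14,"ty":-68,"tz":0,"gripper":-1},{"wx":0,"wy":0,"wz":0,"tx":-21,"ty":-100,"tz":0,"gripper":-1},{"wx":0,"wy":0,"wz":0,"tx":-27,"ty":-130,"tz":0,"gripper":-1},{"wx":0,"wy":0,"wz":0,"tx":-27,"ty":-130,"tz":20,"gripper":-1}]'
python3 - <<'E'
from h import *
P,A=pose(); print(get_obs()['qpos'],get_obs()['grip_width'],P,goto([.441,.348,-.001]))
snap('wrist','w4.png')
for q in ('slab_free','bottle','slab'):print(q,[(np.round(r['point'],3).tolist(),round(r['confidence'],2)) for r in nets.place_of(q,'wrist')][:6])
E
```

```text
time_s: 9.25
tool_pos: [0.5081, 0.0459, 0.0881]
tool_rot: [179.9, -0.5, -0.4]
force: [1.8, 1.2, -0.8]
grip_width: 0.0392
grasp_force: 12.0
time_s: 9.67
tool_pos: [0.4673, 0.2194, 0.0834]
tool_rot: [180.0, -0.0, -0.0]
force: [0.4, -0.1, -0.6]
grip_width: 0.0394
grasp_force: 12.0
time_s: 10.08
tool_pos: [0.4393, 0.3583, 0.0672]
tool_rot: [-179.4, -0.2, 0.5]
force: [0.5, 0.7, -0.4]
grip_width: 0.0395
grasp_force: 12.0
[  -0.66584006   19.14008105  -47.95661157  102.46360965   15.39001482
   64.68134657 -143.06132531] 0.039469575003795596 [0.43932916 0.35825952 0.06716814] (array([ 1.3, 10.9, 68.1]), array([0., 0., 0.]))
slab_free [([0.441, 0.348, 0.014], 0.95), ([0.525, 0.303, 0.012], 0.27)]
bottle [([0.4, 0.095, -0.0], 0.81), ([0.439, 0.365, 0.082], 0.56)]
slab [([0.479, 0.348, -0.001], 0.73)]
```

```bash
python3 -m creep '[{"wx":0,"wy":0,"wz":0,"tx":0,"ty":0,"tz":15,"gripper":-1},{"wx":0,"wy":0,"wz":0,"tx":0,"ty":0,"tz":30,"gripper":-1},{"wx":0,"wy":0,"wz":0,"tx":0,"ty":0,"tz":45,"gripper":-1},{"wx":0,"wy":0,"wz":0,"tx":0,"ty":0,"tz":55,"gripper":-1},{"wx":0,"wy":0,"wz":0,"tx":0,"ty":0,"tz":60,"gripper":-1}]'
python3 -m creep '[{"wx":0,"wy":0,"wz":0,"tx":0,"ty":0,"tz":1,"gripper":-1},{"wx":0,"wy":0,"wz":0,"tx":0,"ty":0,"tz":3,"gripper":-1},{"wx":0,"wy":0,"wz":0,"tx":0,"ty":0,"tz":4,"gripper":-1},{"wx":0,"wy":0,"wz":0,"tx":0,"ty":0,"tz":4,"gripper":-1}]'
```

```text
time_s: 10.7
tool_pos: [0.4413, 0.3465, 0.0028]
tool_rot: [179.9, 0.0, -0.1]
force: [-0.9, 0.2, -0.4]
grip_width: 0.0397
grasp_force: 12.0
time_s: 11.03
tool_pos: [0.4414, 0.3482, 0.0001]
tool_rot: [-180.0, -0.0, -0.0]
force: [0.8, -0.9, -0.1]
grip_width: 0.0393
grasp_force: 12.0
```

```bash
python3 -m creep '[{"wx":0,"wy":0,"wz":0,"tx":0,"ty":0,"tz":1,"gripper":-1},{"wx":0,"wy":0,"wz":0,"tx":0,"ty":0,"tz":1.5,"gripper":-1},{"wx":0,"wy":0,"wz":0,"tx":0,"ty":0,"tz":1.5,"gripper":-1}]'
python3 -m creep '[{"wx":0,"wy":0,"wz":0,"tx":0,"ty":0,"tz":0,"gripper":1},{"wx":0,"wy":0,"wz":0,"tx":0,"ty":0,"tz":0,"gripper":1},{"wx":0,"wy":0,"wz":0,"tx":0,"ty":0,"tz":0,"gripper":1},{"wx":0,"wy":0,"wz":0,"tx":0,"ty":0,"tz":0,"gripper":1},{"wx":0,"wy":0,"wz":0,"tx":0,"ty":0,"tz":0,"gripper":1}]'
python3 -m creep '[{"wx":0,"wy":0,"wz":0,"tx":0,"ty":0,"tz":0,"gripper":1},{"wx":0,"wy":0,"wz":0,"tx":0,"ty":0,"tz":0,"gripper":1},{"wx":0,"wy":0,"wz":0,"tx":0,"ty":0,"tz":-15,"gripper":1},{"wx":0,"wy":0,"wz":0,"tx":0,"ty":0,"tz":-45,"gripper":1},{"wx":0,"wy":0,"wz":0,"tx":0,"ty":0,"tz":-80,"gripper":1}]'
python3 -m creep '[{"wx":0,"wy":0,"wz":0,"tx":0,"ty":0,"tz":-35,"gripper":1},{"wx":0,"wy":0,"wz":0,"tx":0,"ty":0,"tz":-70,"gripper":-1},{"wx":0,"wy":0,"wz":0,"tx":0,"ty":0,"tz":-105,"gripper":-1},{"wx":0,"wy":0,"wz":0,"tx":0,"ty":0,"tz":-130,"gripper":-1},{"wx":0,"wy":0,"wz":0,"tx":0,"ty":0,"tz":-130,"gripper":-1}]'
python3 - <<'E'
from h import *
print(get_obs()['qpos'])
def nm(c,L):
  for q in L: print(c,q,[(np.round(r['point'],3).tolist(),round(r['confidence'],2)) for r in nets.place_of(q,c)][:4])
snap('wrist','w5.png'); nm('wrist',['bottle'])
snap('scene','s5.png'); nm('scene',['bottle','foot','kick_hinge','bar'])
snap('top','t5.png'); nm('top',['foot','kick_hinge','bar','hub'])
for c in ('scene','top'):
  p,X=cloud(c)
  m=(abs(X[...,1]+.015)<.02)&(X[...,0]>.57)&(X[...,0]<.72)&(X[...,2]>.04)
  Y=X[m]
  for z in np.arange(.05,.2,.015):
    s=Y[(Y[:,2]>=z)&(Y[:,2]<z+.015)]
    if len(s): print(c,round(z,3),len(s),np.median(s,0).round(3),s.min(0).round(3),s.max(0).round(3))
E
```

```text
time_s: 11.28
tool_pos: [0.4414, 0.3483, -0.0012]
tool_rot: [-180.0, -0.1, -0.0]
force: [-0.2, -0.7, 3.1]
grip_width: 0.039
grasp_force: 12.0
time_s: 11.7
tool_pos: [0.4409, 0.3479, -0.002]
tool_rot: [180.0, 0.0, -0.0]
force: [-0.9, 0.9, -1.0]
grip_width: 0.0651
grasp_force: 0.0
time_s: 12.12
tool_pos: [0.4393, 0.3468, 0.0771]
tool_rot: [179.9, 0.2, 0.0]
force: [0.6, 0.6, 0.1]
grip_width: 0.0863
grasp_force: 0.0
time_s: 12.53
tool_pos: [0.4434, 0.3506, 0.2142]
tool_rot: [-179.7, -0.5, -0.0]
force: [-0.7, 0.6, 0.4]
grip_width: 0.0676
grasp_force: 0.0
[   2.84629075   11.66026991  -49.96571965   92.06134028    9.19905572
   79.9550657  -138.06116004]
wrist bottle [([0.445, 0.35, 0.013], 0.88), ([0.404, 0.095, -0.001], 0.6), ([0.414, -0.048, -0.0], 0.55)]
scene bottle [([0.419, -0.044, -0.003], 0.68), ([0.514, -0.124, 0.0], 0.64), ([0.404, 0.091, -0.0], 0.53), ([0.444, 0.348, 0.016], 0.51)]
scene foot [([0.544, 0.391, 0.013], 0.74), ([0.655, -0.016, 0.174], 0.61), ([0.662, 0.072, 0.218], 0.5), ([0.342, -0.18, -0.0], 0.29)]
scene kick_hinge [([0.608, -0.016, 0.086], 0.7)]
scene bar [([0.
[... 912 characters left out ...]
  -0.021  0.176] [ 0.64  -0.027  0.17 ] [ 0.658 -0.014  0.181]
top 0.05 4 [0.581 0.002 0.052] [0.574 0.001 0.05 ] [0.588 0.004 0.054]
top 0.08 59 [ 0.599 -0.01   0.089] [ 0.59  -0.025  0.081] [0.611 0.004 0.095]
top 0.095 14 [ 0.607 -0.013  0.103] [ 0.598 -0.019  0.095] [ 0.611 -0.01   0.11 ]
top 0.11 18 [ 0.616 -0.014  0.117] [ 0.611 -0.019  0.11 ] [ 0.623 -0.01   0.125]
top 0.125 16 [ 0.624 -0.016  0.135] [ 0.617 -0.018  0.126] [ 0.631 -0.01   0.14 ]
top 0.14 11 [ 0.631 -0.013  0.146] [ 0.625 -0.016  0.141] [ 0.636 -0.01   0.155]
top 0.155 25 [ 0.637 -0.015  0.165] [ 0.632 -0.023  0.156] [ 0.647 -0.007  0.169]
top 0.17 35 [ 0.647 -0.015  0.175] [ 0.638 -0.023  0.17 ] [ 0.656 -0.007  0.181]
```

```bash
python3 -m creep '[{"wx":0,"wy":0,"wz":-5,"tx":13,"ty":20,"tz":-15,"gripper":-1},{"wx":0,"wy":0,"wz":-11,"tx":30,"ty":45,"tz":-25,"gripper":-1},{"wx":0,"wy":0,"wz":-18,"tx":50,"ty":72,"tz":-25,"gripper":-1},{"wx":0,"wy":0,"wz":-24,"tx":68,"ty":98,"tz":-25,"gripper":-1},{"wx":0,"wy":0,"wz":-30,"tx":86,"ty":124,"tz":-25,"gripper":-1}]'
python3 -m creep '[{"wx":0,"wy":0,"wz":-6,"tx":3,"ty":30,"tz":0,"gripper":-1},{"wx":0,"wy":0,"wz":-12,"tx":5,"ty":60,"tz":0,"gripper":-1},{"wx":0,"wy":0,"wz":-18,"tx":8,"ty":90,"tz":0,"gripper":-1},{"wx":0,"wy":0,"wz":-24,"tx":10,"ty":120,"tz":0,"gripper":-1},{"wx":0,"wy":0,"wz":-30,"tx":13,"ty":151,"tz":0,"gripper":-1}]'
python3 -m creep '[{"wx":0,"wy":0,"wz":-6,"tx":-13,"ty":27,"tz":0,"gripper":-1},{"wx":0,"wy":0,"wz":-12,"tx":-26,"ty":55,"tz":0,"gripper":-1},{"wx":0,"wy":0,"wz":-18,"tx":-39,"ty":82,"tz":0,"gripper":-1},{"wx":0,"wy":0,"wz":-24,"tx":-52,"ty":110,"tz":0,"gripper":-1},{"wx":0,"wy":0,"wz":-30,"tx":-65,"ty":137,"tz":0,"gripper":-1}]'
python3 -m creep '[{"wx":0,"wy":0,"wz":0,"tx":0,"ty":0,"tz":0,"gripper":-1},{"wx":0,"wy":0,"wz":0,"tx":0,"ty":0,"tz":0,"gripper":-1}]'
python3 - <<'E'
from h import *
print(get_obs()['qpos'])
P,A=pose(); p,X=cloud('wrist'); Y=(X-P)@A*1000
m=(p.max(-1)<50)&(Y[...,2]>-65)&(abs(Y[...,1])<40)&(abs(Y[...,0])<25)
s=Y[m]; print(len(s),s.min(0),s.max(0))
cv2.imwrite('pics/w6.png',p[...,::-1])
E
```

```text
time_s: 13.65
tool_pos: [0.528, 0.2227, 0.2335]
tool_rot: [180.0, -0.0, 30.3]
force: [1.1, 0.9, 0.3]
grip_width: 0.0005
grasp_force: 0.0
time_s: 14.07
tool_pos: [0.6144, 0.0985, 0.2332]
tool_rot: [180.0, 0.0, 60.3]
force: [0.3, 0.9, 0.9]
grip_width: 0.0005
grasp_force: 0.0
time_s: 14.48
tool_pos: [0.7007, -0.0268, 0.2329]
tool_rot: [-180.0, 0.0, 90.3]
force: [0.6, 0.5, 0.0]
grip_width: 0.0006
grasp_force: 0.0
time_s: 14.65
tool_pos: [0.7004, -0.0279, 0.2317]
tool_rot: [-179.9, -0.0, 89.7]
force: [0.6, 0.6, 0.7]
grip_width: 0.0006
grasp_force: 0.0
[ 30.87994927  31.17205049 -48.47232989  68.97141069  22.74548755
  89.31583509 -13.74528766]
161 [  9.66232202  -8.51431119 -64.66443699] [ 12.41923209   9.03488024 -41.46181637]
```

View pics/w6.png

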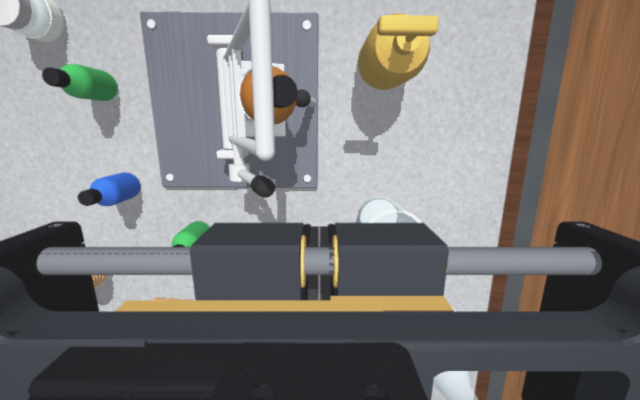

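The wrist view shows the folded kickstand foot at (262,187), to the right of the frame and its top bar at (262,150). The closed fingers are behind it. Next I lower them behind the foot and push forward.

```bash
python3 -m creep '[{"wx":0,"wy":0,"wz":0,"tx":6.5,"ty":0,"tz":30,"gripper":-1},{"wx":0,"wy":0,"wz":0,"tx":6.5,"ty":0,"tz":60,"gripper":-1},{"wx":0,"wy":0,"wz":0,"tx":6.5,"ty":0,"tz":90,"gripper":-1},{"wx":0,"wy":0,"wz":0,"tx":6.5,"ty":0,"tz":115,"gripper":-1},{"wx":0,"wy":0,"wz":0,"tx":6.5,"ty":-10,"tz":115,"gripper":-1}]'
python3 -m creep '[{"wx":0,"wy":0,"wz":0,"tx":0,"ty":-12,"tz":0,"gripper":-1},{"wx":0,"wy":0,"wz":0,"tx":0,"ty":-24,"tz":0,"gripper":-1},{"wx":0,"wy":0,"wz":0,"tx":0,"ty":-36,"tz":0,"gripper":-1},{"wx":0,"wy":0,"wz":0,"tx":0,"ty":-48,"tz":0,"gripper":-1},{"wx":0,"wy":0,"wz":0,"tx":0,"ty":-60,"tz":0,"gripper":-1}]'
python3 - <<'E'
from h import *
optics.read_camera('scene')
for q in ('foot','kick_hinge','bar'):print(q,[(np.round(r['point'],3).tolist(),round(r['confidence'],2)) for r in nets.place_of(q,'scene')][:3])
E
```

```text
time_s: 15.12
tool_pos: [0.6865, -0.0171, 0.112]
tool_rot: [-179.5, -0.0, 90.1]
force: [-1.1, -0.1, -1.8]
grip_width: 0.0002
grasp_force: 0.0
time_s: 15.53
tool_pos: [0.6289, -0.0163, 0.1188]
tool_rot: [180.0, 0.0, 90.1]
force: [0.2, -0.0, 0.4]
grip_width: 0.0005
grasp_force: 0.1
foot [([0.583, 0.071, 0.001], 0.6), ([0.613, -0.014, 0.186], 0.48)]
kick_hinge [([0.607, -0.016, 0.087], 0.91)]
bar [([0.665, 0.073, 0.216], 0.6)]
```

```bash
python3 -m creep '[{"wx":0,"wy":0,"wz":0,"tx":-2,"ty":-12,"tz":0,"gripper":-1},{"wx":0,"wy":0,"wz":0,"tx":-4,"ty":-24,"tz":0,"gripper":-1},{"wx":0,"wy":0,"wz":0,"tx":-4,"ty":-36,"tz":0,"gripper":-1},{"wx":0,"wy":0,"wz":0,"tx":-4,"ty":-48,"tz":0,"gripper":-1},{"wx":0,"wy":0,"wz":0,"tx":-4,"ty":-48,"tz":0,"gripper":-1}]'
python3 -m creep '[{"wx":0,"wy":0,"wz":0,"tx":0,"ty":0,"tz":-20,"gripper":-1},{"wx":0,"wy":0,"wz":0,"tx":0,"ty":0,"tz":-50,"gripper":-1},{"wx":0,"wy":0,"wz":0,"tx":0,"ty":0,"tz":-85,"gripper":-1},{"wx":0,"wy":0,"wz":0,"tx":0,"ty":0,"tz":-120,"gripper":-1},{"wx":0,"wy":0,"wz":0,"tx":0,"ty":0,"tz":-120,"gripper":-1}]'
python3 - <<'E'
from h import *
print(get_obs()['qpos'])
def nm(c):
  for q in ('foot','kick_hinge','bar','hub'):print(q,[(np.round(r['point'],3).tolist(),round(r['confidence'],2)) for r in nets.place_of(q,c)][:3])
p,d=snap('scene','s7.png');nm('scene'); 
snap('wrist','w7.png');nm('wrist')
cv2.imwrite('pics/c7.png',cv2.resize(p[140:270,220:410,::-1],(760,520),interpolation=cv2.INTER_CUBIC))
E
```

```text
time_s: 16.15
tool_pos: [0.5807, -0.0219, 0.1182]
tool_rot: [-179.9, 0.0, 90.0]
force: [0.3, -0.4, -0.4]
grip_width: 0.0007
grasp_force: 0.0
time_s: 16.57
tool_pos: [0.5867, -0.0213, 0.2457]
tool_rot: [179.3, 0.0, 90.0]
force: [1.4, 0.6, 0.5]
grip_width: 0.0005
grasp_force: 0.0
[ 44.50620418  15.19166394 -54.09785625  86.21210092  12.44060569
  84.18261609  -9.73340727]
foot [([0.515, -0.013, 0.059], 0.72)]
kick_hinge [([0.604, -0.018, 0.085], 0.62)]
bar [([0.661, 0.073, 0.22], 0.58)]
hub [([0.582, 0.07, 0.036], 0.75)]
foot [([0.507, -0.013, 0.06], 0.89)]
kick_hinge [([0.602, -0.014, 0.083], 0.69), ([0.585, 0.067, 0.001], 0.58)]
bar [([0.665, 0.069, 0.215], 0.97)]
hub [([0.588, 0.07, 0.033], 0.64)]
```

View pics/c7.png

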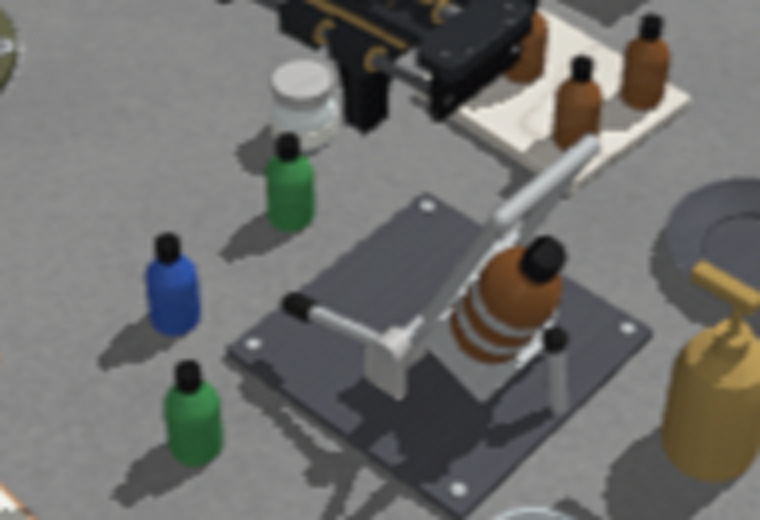

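The crop shows the kickstand fully down, its foot at (298,305) in front of the frame. The measured foot (0.51, -0.013, 0.060) matches the stop position I computed. The bottle stands upright on the slab at (530,45). Next I take the bar at about (0.662, 0.070, 0.216).

```bash
python3 -m creep '[{"wx":0,"wy":0,"wz":0,"tx":23,"ty":20,"tz":0,"gripper":1},{"wx":0,"wy":0,"wz":0,"tx":46,"ty":40,"tz":0,"gripper":1},{"wx":0,"wy":0,"wz":0,"tx":69,"ty":60,"tz":0,"gripper":1},{"wx":0,"wy":0,"wz":0,"tx":91,"ty":80,"tz":0,"gripper":1},{"wx":0,"wy":0,"wz":0,"tx":91,"ty":80,"tz":0,"gripper":1}]'
python3 -m creep '[{"wx":0,"wy":0,"wz":0,"tx":0,"ty":0,"tz":0,"gripper":1},{"wx":0,"wy":0,"wz":0,"tx":0,"ty":0,"tz":0,"gripper":1},{"wx":0,"wy":0,"wz":0,"tx":0,"ty":0,"tz":0,"gripper":1},{"wx":0,"wy":0,"wz":0,"tx":0,"ty":0,"tz":0,"gripper":1},{"wx":0,"wy":0,"wz":0,"tx":0,"ty":0,"tz":0,"gripper":1}]'
python3 -m creep '[{"wx":0,"wy":0,"wz":0,"tx":0,"ty":0,"tz":0,"gripper":1},{"wx":0,"wy":0,"wz":0,"tx":0,"ty":0,"tz":0,"gripper":1},{"wx":0,"wy":0,"wz":0,"tx":0,"ty":0,"tz":0,"gripper":1},{"wx":0,"wy":0,"wz":0,"tx":0,"ty":0,"tz":0,"gripper":1},{"wx":0,"wy":0,"wz":0,"tx":0,"ty":0,"tz":0,"gripper":1}]'
python3 - <<'E'
from h import *
print(get_obs()['qpos'],pose()[0])
for c in ('scene','wrist'):
  p,X=cloud(c); nb=nets.place_of('bar',c); print(c,[(np.round(r['point'],3).tolist(),round(r['confidence'],2)) for r in nb][:3])
  m=(abs(X[...,0]-.66)<.03)&(abs(X[...,2]-.216)<.014)&(abs(X[...,1]-.07)<.06)&(p.min(-1)>90)
  s=X[m]; print(len(s),s.min(0).round(3),s.max(0).round(3),np.median(s,0).round(3))
E
```

```text
time_s: 17.48
tool_pos: [0.663, 0.0753, 0.2364]
tool_rot: [-179.9, -0.3, 90.4]
force: [-1.8, -0.6, -0.8]
grip_width: 0.0262
grasp_force: 0.0
time_s: 17.9
tool_pos: [0.6618, 0.0669, 0.2385]
tool_rot: [180.0, 0.1, 89.9]
force: [0.5, -0.5, -0.1]
grip_width: 0.0591
grasp_force: 0.0
time_s: 18.32
tool_pos: [0.6619, 0.0684, 0.2382]
tool_rot: [180.0, 0.0, 90.0]
force: [0.9, 0.1, -0.8]
grip_width: 0.0853
grasp_force: 0.0
[ 27.9255362   27.38258718 -52.61109722  74.43208412  21.45010494
  88.2385247  -22.05189372] [0.66187569 0.06842974 0.23816147]
scene [([0.664, 0.071, 0.214], 0.74)]
193 [0.653 0.011 0.206] [0.669 0.119 0.226] [0.663 0.058 0.221]
wrist [([0.662, 0.068, 0.216], 0.67)]
1951 [0.65  0.041 0.202] [0.669 0.124 0.225] [0.662 0.087 0.222]
```

```bash
python3 -m creep '[{"wx":0,"wy":0,"wz":0,"tx":2,"ty":0,"tz":20,"gripper":1},{"wx":0,"wy":0,"wz":0,"tx":2,"ty":0,"tz":40,"gripper":1},{"wx":0,"wy":0,"wz":0,"tx":2,"ty":0,"tz":60,"gripper":1},{"wx":0,"wy":0,"wz":0,"tx":2,"ty":0,"tz":75,"gripper":1},{"wx":0,"wy":0,"wz":0,"tx":2,"ty":0,"tz":82,"gripper":1}]'
python3 -m creep '[{"wx":0,"wy":0,"wz":0,"tx":0,"ty":0,"tz":0,"gripper":-1},{"wx":0,"wy":0,"wz":0,"tx":0,"ty":0,"tz":0,"gripper":-1},{"wx":0,"wy":0,"wz":0,"tx":0,"ty":0,"tz":0,"gripper":-1},{"wx":0,"wy":0,"wz":0,"tx":0,"ty":0,"tz":0,"gripper":-1},{"wx":0,"wy":0,"wz":0,"tx":0,"ty":0,"tz":0,"gripper":-1}]' 20
python3 -m creep '[{"wx":0,"wy":0,"wz":0,"tx":0,"ty":0,"tz":0,"gripper":-1},{"wx":0,"wy":0,"wz":0,"tx":0,"ty":0,"tz":0,"gripper":-1},{"wx":0,"wy":0,"wz":0,"tx":0,"ty":0,"tz":0,"gripper":-1},{"wx":0,"wy":0,"wz":0,"tx":0,"ty":0,"tz":0,"gripper":-1},{"wx":0,"wy":0,"wz":0,"tx":0,"ty":0,"tz":0,"gripper":-1}]' 20
python3 -m creep '[{"wx":0,"wy":0,"wz":0,"tx":0,"ty":0,"tz":0,"gripper":-1},{"wx":0,"wy":0,"wz":0,"tx":0,"ty":0,"tz":0,"gripper":-1},{"wx":0,"wy":0,"wz":0,"tx":0,"ty":0,"tz":0,"gripper":-1},{"wx":0,"wy":0,"wz":0,"tx":0,"ty":0,"tz":0,"gripper":-1},{"wx":0,"wy":0,"wz":0,"tx":0,"ty":0,"tz":0,"gripper":-1}]' 20
python3 -m creep '[{"wx":0,"wy":0,"wz":0,"tx":0,"ty":0,"tz":0,"gripper":-1},{"wx":0,"wy":0,"wz":0,"tx":0,"ty":0,"tz":0,"gripper":-1}]' 20
```

```text
time_s: 18.93
tool_pos: [0.6607, 0.0699, 0.1536]
tool_rot: [-179.8, 0.0, 90.0]
force: [-0.5, 0.3, 0.2]
grip_width: 0.0871
grasp_force: 0.0
time_s: 19.35
tool_pos: [0.6625, 0.0707, 0.1573]
tool_rot: [179.9, -0.0, 90.0]
force: [-0.6, 0.7, -0.1]
grip_width: 0.0616
grasp_force: 0.0
time_s: 19.77
tool_pos: [0.6619, 0.0704, 0.1561]
tool_rot: [180.0, 0.0, 90.0]
force: [-0.5, -0.0, -0.3]
grip_width: 0.0282
grasp_force: 0.0
time_s: 20.18
tool_pos: [0.6618, 0.0704, 0.1561]
tool_rot: [-180.0, 0.0, 90.0]
force: [-0.4, 0.9, -0.2]
grip_width: 0.0126
grasp_force: 19.9
time_s: 20.35
tool_pos: [0.6619, 0.0704, 0.1561]
tool_rot: [-180.0, 0.0, 90.0]
force: [-0.7, 0.2, -0.0]
grip_width: 0.0127
grasp_force: 19.9
```

```bash
python3 -m creep '[{"wx":0,"wy":0,"wz":0,"tx":0,"ty":-7.4,"tz":-3,"gripper":-1},{"wx":0,"wy":0,"wz":0,"tx":0,"ty":-15,"tz":-5.6,"gripper":-1},{"wx":0,"wy":0,"wz":0,"tx":0,"ty":-22.6,"tz":-8,"gripper":-1},{"wx":0,"wy":0,"wz":0,"tx":0,"ty":-30.3,"tz":-10.1,"gripper":-1},{"wx":0,"wy":0,"wz":0,"tx":0,"ty":-38.1,"tz":-11.8,"gripper":-1}]'
python3 -m creep '[{"wx":0,"wy":0,"wz":0,"tx":0,"ty":-7.9,"tz":-1.4,"gripper":-1},{"wx":0,"wy":0,"wz":0,"tx":0,"ty":-15.8,"tz":-2.5,"gripper":-1},{"wx":0,"wy":0,"wz":0,"tx":0,"ty":-23.7,"tz":-3.3,"gripper":-1},{"wx":0,"wy":0,"wz":0,"tx":0,"ty":-31.7,"tz":-3.8,"gripper":-1},{"wx":0,"wy":0,"wz":0,"tx":0,"ty":-39.7,"tz":-4,"gripper":-1}]'
python3 -m creep '[{"wx":0,"wy":0,"wz":0,"tx":0,"ty":0,"tz":0,"gripper":-1},{"wx":0,"wy":0,"wz":0,"tx":0,"ty":0,"tz":0,"gripper":-1},{"wx":0,"wy":0,"wz":0,"tx":0,"ty":0,"tz":0,"gripper":-1}]'
python3 - <<'E'
from h import *
def nm(c,L=('bar','kick_hinge','foot','hub','bottle')):
  for q in L:print(c,q,[(np.round(r['point'],3).tolist(),round(r['confidence'],2)) for r in nets.place_of(q,c)][:4])
p,d=snap('scene','s8.png');nm('scene'); snap('top','t8.png');nm('top')
cv2.imwrite('pics/c8.png',cv2.resize(p[120:270,220:410,::-1],(760,600),interpolation=cv2.INTER_CUBIC))
E
```

```text
time_s: 20.77
tool_pos: [0.6226, 0.0709, 0.168]
tool_rot: [-180.0, -0.0, 90.0]
force: [1.3, 2.4, -1.9]
grip_width: 0.0128
grasp_force: 20.2
time_s: 21.18
tool_pos: [0.583, 0.0713, 0.1718]
tool_rot: [-180.0, -0.0, 90.0]
force: [1.9, 3.5, -4.8]
grip_width: 0.0126
grasp_force: 20.2
time_s: 21.43
tool_pos: [0.584, 0.0712, 0.1719]
tool_rot: [-180.0, -0.1, 90.0]
force: [1.5, 5.0, -5.8]
grip_width: 0.0127
grasp_force: 20.2
scene bar []
scene kick_hinge [([0.587, -0.016, 0.091], 0.69)]
scene foot [([0.543, 0.388, 0.014], 0.54), ([0.507, -0.015, 0.028], 0.43)]
scene hub [([0.584, 0.068, 0.033], 0.92), ([0.475, 0.345, -0.001], 0.27)]
scene bottle [([0.4, 0.092, 0.001], 0.75), ([0.418, -0.046, 0.002], 0.66), ([0.513, -0.123, 0.0], 0.58)]
top bar []
top kick_hinge [([0.583, -0.017, 0.084], 0.48)]
top foot [([0.583, -0.018, 0.087], 0.55)]
top hub [([0.79, -0.1, -0.003], 0.49)]
top bottle [([0.541, 0.389, 0.017], 0.65), ([0.516, -0.124, -0.001], 0.63), ([0.442, 0.35, 0.012], 0.6), ([0.404, 0.092, 0.001], 0.58)]
```

View pics/c8.png

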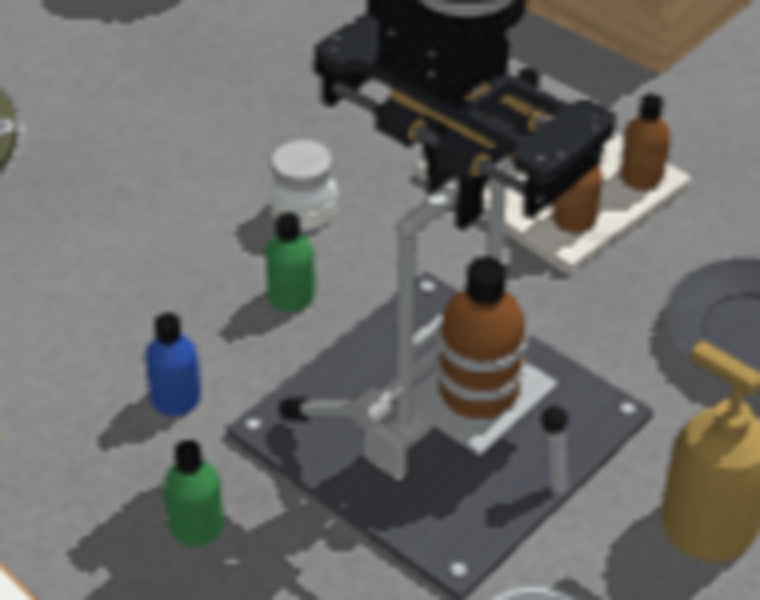

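The crop shows the frame upright, gripped at its bar near (440,195), with the kickstand down and its foot at (292,408) just above the plate. I'll check the lean from depth on the right post, and hand in only if it is within 0.035 rad.

Run:
```python
from h import *
p,X=cloud('scene')
m=(abs(X[...,1]-.018)<.012)&(X[...,2]>.105)&(X[...,2]<.205)&(abs(X[...,0]-.585)<.03)
s=X[m]; z=s[:,2]; x=s[:,0]
for _ in range(3):
    k=np.polyfit(z,x,1); r=abs(np.polyval(k,z)-x)<.006; z,x=z[r],x[r]
print(len(x),'lean',k[0],'x',x.mean(),get_obs()['force'],get_obs()['time_s'],get_obs()['grasp_force'])
if abs(k[0])<.035: print(env.sign_off())
```

```text
114 lean -0.0016081187031580398 x 0.5850840459174161 [ 1.81744475  5.06297669 -5.54574288] 22.0833 20.215501561760902
the job is handed in; nothing more can be done
None
```

The job is handed in after 22 s of the 66 s allowed: the amber bottle stands upright on the slab's free half, the kickstand is fully down at its stop, and the arm is still gripping the bar with the frame upright (measured lean about 0.002 rad).

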